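Fit a battery pack in the robot base behind its latched hatch

ROBOT

A 6-joint arm with a two-finger parallel gripper is mounted at the origin on the work surface. World frame = base frame: x ahead of the robot, y to its left, z up, the work surface at z = 0. Lengths are in mm, angles in rad, forces in N, time in s.
With the tool pointing down it reaches from about 275 to 1000 mm from the base axis. Payload 8.4 kg.
Tool frame: the origin (TCP) lies at the very end of the fingers, on their centre line; the grasp point (between the pads) lies 19 mm behind it; z points along the fingers, y is the direction in which the jaws open and shut (so a half turn about z gives the same grasp; the last joint's range is limited). The gripper opens to 85 mm and grips with 20 to 120 N. Pads are 22 mm wide; open, the fingers measure 114 mm over their backs; the gripper's body (76 mm by 85 mm) begins 54 mm behind the grasp point. The pads swing forward as they close: fully open they stand 13 mm farther back than shut.
Start: joints at [-1.23, 0.353, 1.633, -0, 1.155, -0.002], TCP at [210.077, -588.639, 231.281] pointing down, gripper open.
Joint ranges: [-2.63, 2.63], [-0.92, 2.1], [0.06, 2.66], [-1.3, 4.44], [0, 2.69], [-3.02, 3.02]. Speed limits (rad/s): [2.22, 2.22, 2.79, 3.14, 3.14, 3.14].

INTERFACE

Orientations are given as [roll, pitch, yaw] about the fixed x, y, z axes, in that order (R = Rz(yaw) Ry(pitch) Rx(roll)).
In Python, from rig import r, vision gives the robot as it stands.
- The arm moves only by the tool move_arm, never from a script. Its argument "series" is text: rows parted by semicolons, each of 7 numbers parted by spaces: the closure, from -1 (fully open) to 1 (shut), then the shift along the tool's x, y, z in units of 40 mm (1.0 is 40 mm), then the turn, a rotation vector about the tool's x, y, z in degrees. In form: grip tx ty tz ax ay az; .... A call has 1 to 20 rows; each row shifts and turns the pose as measured when the row begins, along the tool's axes as they then stand; what a row does not reach is not made up. A row lasts 1/8 s, in which the tool goes at most 62.5 mm and 10.7 degrees, less where a joint would pass 70% of its speed; a pose out of reach is approached as far as the arm can. A call is refused whole if a number of a shift passes 1 or a number of a turn 10.7, either way. A call with a gripper value outside its range is refused whole. The fingers move at their own pace and stop on an object; "grip_force" is the grip in N (left out, the last holds). Time passes only in rows, so rows that do not move let the fingers close. It gives the time, the measured TCP pose, the force and the opening at its end, in the units of the state.
- r.sense(): the state, without advancing time (a new reading comes with each control period).
- vision.grab_frame(name): name is "side" or "top" or "wrist"; returns the picture (420x560x3 uint8, red, green, blue); there is no depth.
- vision.camera_params(name): a dict with "fx", "fy", "cx", "cy" (pixels), "position" and "rotation" of the camera in the world. Camera axes: x right, y up, looking along -z (the intrinsics and any distortion apply to the point x, -y, -z); pixel columns grow to the right and rows downward; lengths in mm; the calibration is good to about 2 mm. A picture is of the moment at which its call begins: read the wrist's pose just before it. camera_params takes no time and is no camera call; for the wrist camera it gives the pose at the moment of the call.
- r.sign_off(): hands the job in, once; it reports no verdict.
The state is a dict: "clock": time; "qpos": joint angles; "qvel": joint speeds; "joint_efforts": joint torques, N m; "eef_pos": TCP position; "tcp_rot": TCP orientation; "contact_force": force on the tool from outside, world axes, zero at the start; "wrist_torque": the same for the moment, N m; "opening": opening from 0.0 (shut) to 1.0 (fully open).
Only numpy, scipy, OpenCV 4.12 (cv2) and the standard library are available. Lean on these libraries where they do the work, as an engineer would, in place of code of your own. Each camera call takes 0.05 s, during which the arm holds its last target. There are 200 camera calls.

TASK

The round robot base needs its third battery pack: pull up the spring plunger on the hatch in its deck and slide the hatch fully open until the plunger drops into the open-position hole. Then lower the spare pack from the bench upright into the gap between the two packs in the bay until it stands on the bay floor, without dropping it or disturbing its neighbours, and leave the hatch latched open. Leave the other things on the bench where they are.

Things in the scene. Friction and masses are not known exactly. Their poses are not given: they have to be found in the camera images.
- chassis: Round aluminium robot base, fixed: two 336 mm discs on standoffs, with wheels. Origin on the bench under the deck's middle, z up; the hatch slides along its +y. Deck top 126 mm above the bench. Two guide rails beside the hatch (x +-77 to +-90, y -128 to +135) stand 9 mm above the deck; a red stop button (x -128, y +50) stands 31 mm above it.
- bay (a point): Middle of the battery tray's floor, 26 mm above the bench (chassis x 0, y -65 mm), under the shut hatch; the middle place of three along chassis x, empty. Axes as the chassis. Tray inside 134 (x) x 94 (y) mm, walls 60 mm high. The opening above it in the deck: x -70 to +70, y -50 to +50 mm from here, 96 to 100 mm up.
- hatch (a joint): Hatch travel along chassis +y, m: 0 shut, 0.106 open with the pin over its open-position hole, stop at 0.108. Slides with 1.5 N, about 4 N while the pin rubs on the deck. Aluminium plate 160 (x) x 144 (y) x 3 mm, top face 4 mm above the deck; plunger 18 mm from its leading (+y) edge, lip folded up along the trailing edge. Locked while the pin is in a hole, with about 1 mm of play.
- plunger (a joint): How far the plunger is pulled up, m: 0 down, 0.013 end of travel. The pin reaches 9 mm below the deck's top: pull it past 9 mm before sliding. The spring pulls back with 8 N at 0, 12 N at 0.013. Let go away from a hole, the pin rests on the deck (about 0.009) and the hatch still slides; over a hole it springs down to 0 and locks.
- knob (a point): Centre of the plunger's black knob: round head of 33 mm diameter, 14 mm thick, on a vertical axis over a 23 mm neck. Plunger down, it is 36 mm above the deck (32 above the hatch plate, 162 above the bench); the top is 10 mm higher. Moves with hatch and plunger, axes as the chassis. Hatch shut: chassis x 0, y +4 mm. Free space all round.
- lip (a point): Middle of the outer (-y) face of the hatch's lip: upright, 150 mm wide along x, 3 mm thick, rising to 27 mm above the deck; this point is 15 mm above the deck. Pushed here towards chassis +y, the unlatched hatch opens. Moves with the hatch, axes as the chassis. Hatch shut: chassis y -122 mm.
- spare_center (a point): Centre, half-way up, of the spare battery pack standing upright on the bench: grey box 42 (x) x 84 (y) x 60 mm high with a black handle on top, 12 thick (x) x 56 long (y) x 30 mm high; 90 mm in all, this point 45 mm above its foot. z up. About 0.35 to 0.6 kg. Either way round fits.
- pack_a_center (a point): Centre, half-way up (45 mm above its foot), of the pack already in the bay on the chassis -x side of the gap. Same size and shape as the spare, standing loose on the tray floor, long side along chassis y. The gap between the two packs is about 47 mm wide; their handles stay 32 mm clear of the spare's handle on each side. Not to be moved.
- pack_b_center (a point): The same for the pack on the chassis +x side of the gap. Not to be moved.
- multimeter_center (a point): Hand-held meter lying on the bench, 74 x 130 x 35 mm (46 at its dial), half-way up. Only in the way; not to be moved.
- wheel: Spare wheel with tyre lying flat on the bench, 80 mm diameter, 34 mm high at its hub. Origin under its middle. Not to be moved.
- tape: Roll of paper tape lying flat, 100 mm diameter, 24 mm high. Origin under its middle. Not to be moved.
- cutters: Side cutters lying flat, about 165 mm long along their x, 16 mm high. Not to be moved.
- screwdriver: Screwdriver lying flat, 190 mm long along its x. Not to be moved.
Things that resemble listed ones, but are neither listed nor needed, are in the scene too. What is shaped like the part that bears spare_center but green or pink is not meant.

How it is judged:
By the outcome, as a careful person would: the job done as asked, in the order asked, and still so for the second after the job is handed in, with the robot touching nothing.
It also fails if it takes over 72 s, if anything falls off the work surface, if the arm or the gripper's body presses on something with over 40 N, if the wrist force passes 120 N, or if a joint passes its speed limit or range.

## Working session

There is one attempt and no reset: what is moved stays moved. The work goes in short steps, Python scripts to look and compute and a tool call to move; the robot and the scene stay as the last step left them, time stands still between calls to the robot, and variables do not carry over. Pictures are saved under pics/ and viewed, about 8 in all and at most 12, crops included, and the job is handed in when it is done.

Besides the shell and the picture viewer there is one more tool, called after "Request:" by a JSON object that holds its "fn" and its "kwargs". move_arm: Moves the arm, as the interface text tells. Its arguments: {"type":"object","properties":{"series":{"type":"string"},"grip_force":{"type":"number"}},"required":["series"]}

```bash
mkdir -p pics
cat > h.py <<'E'
import numpy as np, cv2
from rig import r, vision
def grab(n,f=None):
    p=vision.camera_params(n); im=vision.grab_frame(n)
    if f: cv2.imwrite('pics/'+f,im[:,:,::-1])
    return p,im
def ray(p,u,v):
    d=np.array([(u-p['cx'])/p['fx'],-(v-p['cy'])/p['fy'],-1.0]); R=np.array(p['rotation'])
    return np.array(p['position']),R@d
def onplane(p,u,v,z):
    o,d=ray(p,u,v); return o+d*(z-o[2])/d[2]
def proj(p,X):
    R=np.array(p['rotation']); c=R.T@(np.array(X,float)-np.array(p['position']))
    return p['cx']+p['fx']*c[0]/-c[2], p['cy']+p['fy']*-c[1]/-c[2]
E
python3 - <<'E'
from h import *
p,a=grab('top','top0.png');print(p)
q,b=grab('side','side0.png');print(q)
print(r.sense())
E
```

```text
{'fx': 420.80378021674505, 'fy': 420.80378021674505, 'cx': 284.0672902139975, 'cy': 211.10098542650846, 'position': array([ 397.58560883,  -41.16115446, 1324.50949374]), 'rotation': array([ 0.11149998,  0.01689464, -1.59679059])}
{'fx': 507.9384326386495, 'fy': 507.9384326386495, 'cx': 273.5388997587887, 'cy': 214.22503365051986, 'position': array([ 63.28149576, 685.25784285, 882.31188612]), 'rotation': array([ 0.83287673,  0.00577944, -2.57211612])}
{'clock': 0.1, 'qpos': array([-1.23037968e+00,  3.53610766e-01,  1.63406237e+00,  1.23761463e-05,
        1.15524049e+00, -2.39661294e-03]), 'qvel': array([-0.00044189, -0.00130656, -0.00067229, -0.00082133, -0.00073997,
       -0.00052273]), 'joint_efforts': array([ 2.81304659e-03, -6.06355405e+01, -3.42820573e+01,  2.43670493e-04,
        3.82801911e-03,  1.91822920e-05]), 'eef_pos': array([ 209.9433504 , -588.21159524,  230.61574913]), 'tcp_rot': array([-3.14027172e+00, -1.44820428e-05,  3.42808247e-01]), 'contact_force': array([-0.35536163, -0.37271527, -0.47274452]), 'wrist_torque': array([-0.03338614, -0.009525  ,  0.04399045]), 'opening': 0.9994036914773592}
```

View pics/top0.png

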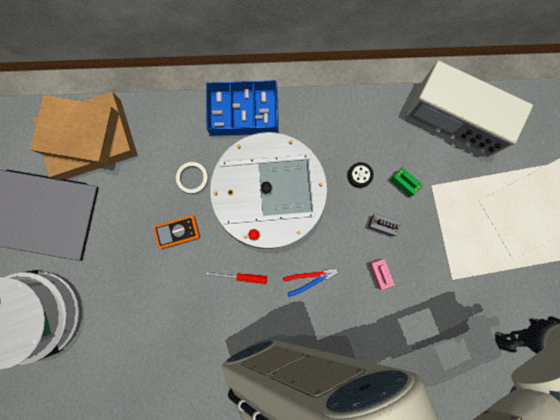

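View pics/side0.png

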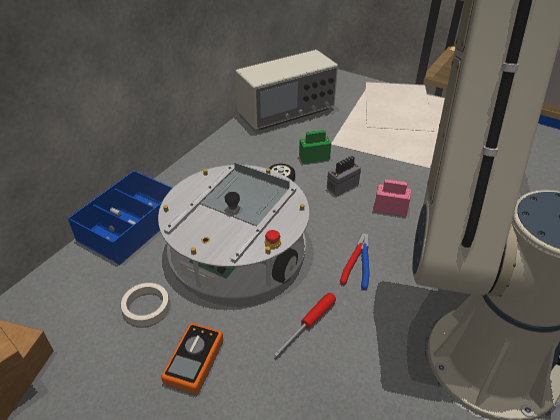

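The top view shows the chassis at (268,190), its knob at (266,187) and the stop button at (254,235). The spare candidates are grey/black (384,224), green (406,181) and pink (382,274). The grey one fits, because green and pink are ruled out. Next I'll measure them.

```bash
cat >> h.py <<'E'
from scipy.spatial.transform import Rotation as Ro
_c=vision.camera_params
def cp(n):
    p=dict(_c(n)); R=np.array(p['rotation'])
    if R.shape==(3,): p['rotation']=Ro.from_euler('xyz',R).as_matrix()
    return p
def grab(n,f=None):
    p=cp(n); im=vision.grab_frame(n)
    if f: cv2.imwrite('pics/'+f,im[:,:,::-1])
    return p,im
def blob(m,box):
    x0,y0,x1,y1=box; k=np.zeros(m.shape,np.uint8); k[y0:y1,x0:x1]=m[y0:y1,x0:x1]
    c=max(cv2.findContours(k,cv2.RETR_EXTERNAL,cv2.CHAIN_APPROX_NONE)[0],key=cv2.contourArea); return c
E
python3 - <<'E'
from h import *
a=cv2.imread('pics/top0.png')[:,:,::-1].astype(int); p=cp('top')
b=cv2.imread('pics/side0.png')[:,:,::-1].astype(int); q=cp('side')
R,G,B=a[...,0],a[...,1],a[...,2]
def cen(c): (u,v),wh,an=cv2.minAreaRect(c); return u,v,wh,an
kn=cen(blob(((a.max(2)<75)).astype(np.uint8),(255,175,280,200)));print('knob',kn,onplane(p,*kn[:2],165))
bu=cen(blob(((R>150)&(G<80)).astype(np.uint8),(240,225,266,245)));print('btn',bu,onplane(p,*bu[:2],152))
br=((a.min(2)>165)).astype(np.uint8); c=blob(br,(205,125,335,255)); 
w=np.array([onplane(p,*x[0],126)[:2] for x in cv2.convexHull(c)],np.float32)
print('deck',cv2.minEnclosingCircle(w), cv2.fitEllipse(w))
s=((a.max(2)-a.min(2)<30)&(a.max(2)<95)).astype(np.uint8)
c=blob(s,(362,208,408,240)); print('spare',cen(c),cv2.boundingRect(c),onplane(p,*cen(c)[:2],60))
# hatch plate (greenish grey)
x=a[185:190,290:295].reshape(-1,3).mean(0);print('hatch colour',x)
m=(np.abs(a-x).max(2)<25).astype(np.uint8);m=cv2.morphologyEx(m,cv2.MORPH_OPEN,np.ones((3,3)))
c=blob(m,(250,150,325,225)); rc=cv2.minAreaRect(c);print(rc)
print([onplane(p,*t,130)[:2].round(1) for t in cv2.boxPoints(rc)])
for f,im,bx in(('top',a,(360,195,410,250)),('side',b,(315,145,370,200))):
    pass
big=[cv2.resize(im[y0:y1,x0:x1].astype(np.uint8),(390,380),interpolation=cv2.INTER_CUBIC) for im,(x0,y0,x1,y1) in((a,(358,198,413,252)),(b,(315,145,370,200)))]
cv2.imwrite('pics/crop1.png',np.hstack(big)[:,:,::-1])
E
```

```text
knob (266.0, 187.5, (11.0, 10.0), 90.0) [595.59900029  23.76836552 165.        ]
btn (253.50001525878906, 234.00001525878906, (9.192388534545898, 9.192387580871582), 45.0) [467.4530458   62.18238198 152.        ]
deck ((598.6190795898438, 20.270301818847656), 168.7042999267578) ((598.3164672851562, 20.21146583557129), (335.632568359375, 336.9151306152344), 177.59921264648438)
spare (378.35748291015625, 229.50677490234375, (32.01922607421875, 14.260662078857422), 42.273685455322266) (365, 215, 31, 22) [ 476.3018669  -304.66149668   60.        ]
hatch colour [143.72 156.8  154.24]
((284.2797546386719, 186.95030212402344), (52.69194030761719, 47.8160514831543), 85.36454010009766)
[array([675.2,  46.4]), array([682.5, -91.8]), array([529.2, -99.1]), array([521.9,  37.2])]
```

View pics/crop1.png

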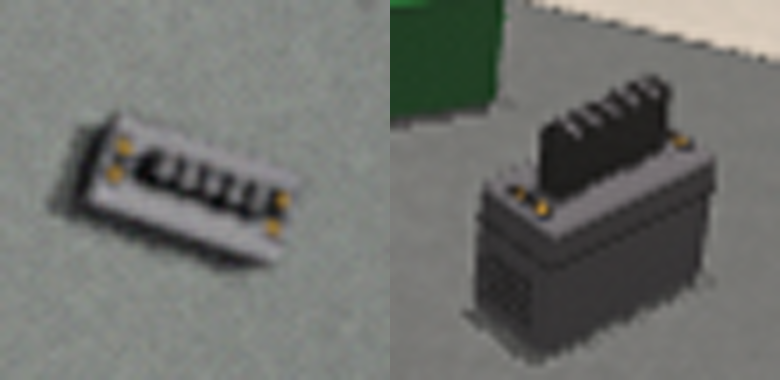

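Request:
{"fn": "move_arm", "kwargs": {"series": "-1 .8 -.62 -.4 0 0 0;-1 .8 -.62 -.4 0 0 0;-1 .8 -.62 -.4 0 0 0;-1 .8 -.62 -.4 0 0 0;-1 .8 -.62 -.4 0 0 0;-1 .8 -.62 0 0 0 0;-1 .8 -.62 0 0 0 0;-1 .8 -.62 0 0 0 0;-1 .8 -.62 0 0 0 0;-1 .8 -.62 0 0 0 0;-1 .8 -.62 0 0 0 0;-1 .8 -.62 0 0 0 0;-1 .8 -.62 0 0 0 0;-1 .8 -.62 0 0 0 0;-1 .8 -.62 0 0 0 0;-1 .8 -.62 0 0 0 0;-1 .8 -.62 0 0 0 0"}}

```text
clock: 2.22
eef_pos: [588.8, 9.6, 309.9]
tcp_rot: [-3.135, 0.003, 0.338]
contact_force: [-0.2, -0.9, 0.1]
opening: 1.008
```

Request:
{"fn": "move_arm", "kwargs": {"series": "-1 0 0 0 0 0 -10.4;-1 0 0 0 0 0 -10.4;-1 0 0 0 0 0 -10.4;-1 0 0 0 0 0 -10.4;-1 0 0 0 0 0 -10.4;-1 0 0 0 0 0 -10.4;-1 0 0 0 0 0 -10.4;-1 0 0 0 0 0 0"}}

```text
clock: 3.22
eef_pos: [588.2, 13.2, 305.8]
tcp_rot: [-3.13, -0.007, 1.649]
contact_force: [0.1, -0.3, -0.0]
opening: 1.001
```

Run:
```python
from h import *
s=r.sense();print(s['clock'],s['eef_pos'],s['tcp_rot'],s['contact_force'])
p,a=grab('wrist','w1.png');print(p)
for X in([596,24,165],[467,62,152],[598,20,126]):print(proj(p,X))
```

```text
3.225 [588.18474713  13.19508733 305.77630026] [-3.12953429 -0.0068977   1.64926141] [ 0.05836856 -0.32781406 -0.03753813]
{'fx': 363.94465827554654, 'fy': 363.94465827554654, 'cx': 277.96727754955884, 'cy': 212.2147132548573, 'position': array([584.19526736,  83.19637152, 448.30158284]), 'rotation': array([[ 0.9968161 , -0.07902674, -0.01060335],
       [ 0.07888187,  0.95799277,  0.27573085],
       [-0.01163217, -0.27568937,  0.9611764 ]])}
(np.float64(291.0668047346825), np.float64(186.425837266524))
(np.float64(133.28539169972805), np.float64(123.37548895157066))
(np.float64(291.8917968128368), np.float64(181.9499291051919))
```

View pics/w1.png

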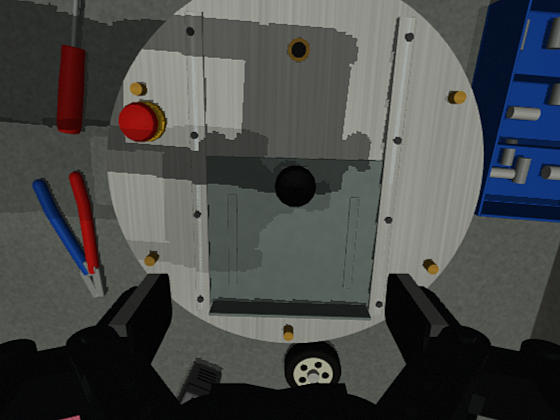

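The wrist view shows the knob at (295,186), the open-position hole at (298,49), the button at (138,122) and the lip's bottom edge near (212,312)–(370,317).

Run:
```python
from h import *
p=cp('wrist'); a=cv2.imread('pics/w1.png')[:,:,::-1].astype(int)
c=blob((a.max(2)<40).astype(np.uint8),(265,158,325,215)); (u,v),rr=cv2.minEnclosingCircle(c); K=onplane(p,u,v,169);print('knob',u,v,rr,K)
c=blob((a.max(2)<60).astype(np.uint8),(288,38,309,60)); (u,v),rr=cv2.minEnclosingCircle(c); H=onplane(p,u,v,126);print('hole',u,v,H)
B=onplane(p,138,122,152);print('btn',B)
d=H-K;print('yaw',np.degrees(np.arctan2(-d[0],d[1])),np.hypot(d[0],d[1]))
for e in((190,31),(194,134),(197,214),(200,299)),((409,37),(397,140),(388,220),(379,304)):
    w=np.array([onplane(p,*t,135)[:2] for t in e]);dd=w[0]-w[-1];print('rail',w.mean(0),np.degrees(np.arctan2(-dd[0],dd[1])),w[:,0].round(1))
```

```text
knob 294.66949462890625 187.0 29.938011169433594 [598.7012535   24.57875159 169.        ]
hole 298.5 49.5 [593.83315564 129.81573697 126.        ]
btn [470.89881957  63.65287483 152.        ]
yaw 2.64852481841769 105.34952049774974
rail [513.33687291  19.53742814] 2.9085109229638206 [507.4 511.5 515.1 519.3]
rail [685.0298395  27.9950082] 3.0326141649503 [679.1 682.9 686.6 691.5]
```

Request:
{"fn": "move_arm", "kwargs": {"series": "-1 .14 .14 .6 0 0 .8;-1 .14 .14 .7 0 0 .8;-1 0 0 .7 0 0 0;-1 0 0 .7 0 0 0;-1 0 0 0 0 0 0;-1 0 0 0 0 0 0", "grip_force": 60}}

```text
clock: 4.03
eef_pos: [598.3, 26.1, 196.0]
tcp_rot: [-3.131, -0.006, 1.594]
contact_force: [0.6, -0.3, 0.8]
opening: 0.999
```

Request:
{"fn": "move_arm", "kwargs": {"series": "-1 -.03 0 .5 0 0 -1.5;-1 0 0 .45 0 0 0;-1 0 0 .43 0 0 0;-1 0 0 0 0 0 0;1 0 0 0 0 0 0;1 0 0 0 0 0 0;1 0 0 0 0 0 0;1 0 0 0 0 0 0;1 0 0 0 0 0 0;1 0 0 0 0 0 0"}}

```text
clock: 5.28
eef_pos: [599.2, 25.3, 144.5]
tcp_rot: [-3.135, -0.006, 1.615]
contact_force: [-0.5, 0.5, -2.0]
opening: 0.36
```

Run:
```python
from h import *
s=r.sense();print(s['clock'],s['eef_pos'],s['tcp_rot'],s['contact_force'],s['opening'])
grab('wrist','w2.png')
```

```text
5.275 [599.19799943  25.26442115 144.50595828] [-3.13498108 -0.00635873  1.61540498] [-0.50507234  0.54437741 -2.04176199] 0.3604464283220879
```

View pics/w2.png

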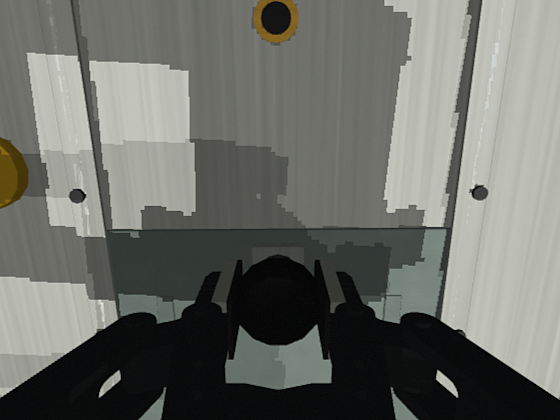

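The knob at (278,300) is held squarely between the pads. I'll pull up now.

Request:
{"fn": "move_arm", "kwargs": {"series": "1 0 0 -.1 0 0 0;1 0 0 -.1 0 0 0;1 0 0 -.09 0 0 0;1 0 0 0 0 0 0"}}

```text
clock: 5.82
eef_pos: [599.1, 25.3, 154.7]
tcp_rot: [-3.134, -0.006, 1.615]
contact_force: [3.3, -0.2, -11.5]
opening: 0.358
```

Request:
{"fn": "move_arm", "kwargs": {"series": "1 0 0 -.03 0 0 0;1 .2 0 0 0 0 0;1 .3 0 0 0 0 0;1 .3 0 0 0 0 0;1 .3 0 0 0 0 0;1 .3 0 0 0 0 0;1 .3 0 0 0 0 0;1 .3 0 0 0 0 0;1 .2 0 0 0 0 0;1 0 0 0 0 0 0"}}

```text
clock: 7.08
eef_pos: [594.0, 119.8, 155.6]
tcp_rot: [-3.132, -0.006, 1.617]
contact_force: [1.6, 0.7, -12.0]
opening: 0.358
```

Request:
{"fn": "move_arm", "kwargs": {"series": "1 .15 0 0 0 0 0;1 .12 0 0 0 0 0;1 0 0 0 0 0 0;1 0 0 0 0 0 0"}}

```text
clock: 7.58
eef_pos: [593.4, 131.0, 155.6]
tcp_rot: [-3.132, -0.006, 1.616]
contact_force: [1.7, -1.0, -12.8]
opening: 0.357
```

Request:
{"fn": "move_arm", "kwargs": {"series": "1 0 0 .1 0 0 0;1 0 0 .1 0 0 0;1 0 0 .06 0 0 0;1 0 0 0 0 0 0"}}

```text
clock: 8.07
eef_pos: [593.4, 131.0, 145.0]
tcp_rot: [-3.132, -0.006, 1.615]
contact_force: [0.7, 0.2, -8.9]
opening: 0.358
```

The pin went down into the hole. I'll release, rise, and look.

Request:
{"fn": "move_arm", "kwargs": {"series": "-1 0 0 0 0 0 0;-1 0 0 0 0 0 0;-1 0 0 0 0 0 0;-1 0 0 0 0 0 0;-1 0 0 -.5 0 0 0;-1 0 0 -.9 0 0 0;-1 0 0 -.9 0 0 0;-1 0 0 -.9 0 0 0;-1 -.8 0 -.9 0 0 0;-1 -.9 0 -.6 0 0 0;-1 -.9 0 0 0 0 0;-1 -.9 0 0 0 0 0;-1 -.9 0 0 0 0 0;-1 0 0 0 0 0 0;-1 0 0 0 0 0 0"}}

```text
clock: 9.95
eef_pos: [604.5, -50.2, 343.4]
tcp_rot: [-3.14, -0.007, 1.617]
contact_force: [-1.1, 0.4, 0.3]
opening: 1.002
```

Run:
```python
from h import *
s=r.sense();print(s['clock'],s['eef_pos'],s['tcp_rot'],s['contact_force'],s['opening'])
p,a=grab('wrist','w3.png');np.savez('w3.npz',**p)
```

```text
9.95 [604.54087541 -50.1619733  343.40811472] [-3.13998827 -0.00672124  1.61660964] [-1.11709135  0.4293389   0.26385901] 1.0016985386798805
```

View pics/w3.png

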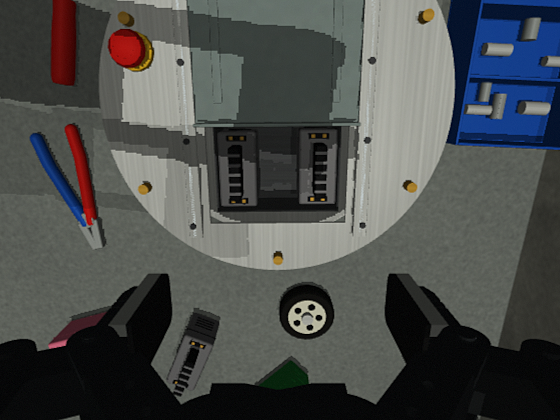

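The hatch is open. The packs stand at (238,168) and (320,167), with the gap centre near (279,168). The spare is at (195,350) and partly hidden.

Run:
```python
from h import *
p=dict(np.load('w3.npz')); a=cv2.imread('pics/w3.png')[:,:,::-1].astype(int)
m=((a[...,0]-a[...,2]>45)&(a[...,0]>90)&(a[...,1]>55)).astype(np.uint8); m[:, :205]=0; m[:,350:]=0; m[:120]=0; m[220:]=0
n,l,st,ce=cv2.connectedComponentsWithStats(m)
pts=[]
for i in range(1,n): 
    if st[i,4]>3: w=onplane(p,*ce[i],88); pts.append(w[:2]); print(ce[i].round(1),st[i,4],w.round(1))
pts=np.array(pts)
yaw=np.radians(2.9);R=np.array([[np.cos(yaw),-np.sin(yaw)],[np.sin(yaw),np.cos(yaw)]])
bay=np.array([598.9,20.6])+R@[0,-65];print('bay',bay)
print('in bay frame',((pts-bay)@R).round(1).tolist())
print('edges',[((onplane(p,u,168,86)[:2]-bay)@R).round(1).tolist() for u in(217,258,299,341)])
for v in(70,100,250):print(a[v,270])
```

```text
[312.9 135.9] 8 [639.6  -7.4  88. ]
[324.1 135.3] 9 [651.6  -6.3  88. ]
[311.5 198.7] 14 [643.1 -76.7  88. ]
[322.5 199.2] 10 [655.5 -76.7  88. ]
[233.  201.5] 6 [554.9 -84.1  88. ]
[243.5 201. ] 12 [566.7 -82.9  88. ]
bay [602.1885411  -44.31675822]
in bay frame [[39.3, 35.0], [51.3, 35.5], [39.3, -34.4], [51.7, -35.0], [-49.2, -37.3], [-37.4, -36.8]]
edges [[-65.7, 0.5], [-20.4, 0.3], [24.9, 0.1], [71.3, -0.1]]
[56 63 59]
[58 63 60]
[167 169 160]
```

Run:
```python
from h import *
p=cp('top')
q=lambda u,v:onplane(p,358+u/7.09,198+v/7.04,60)
C=[q(118,118),q(298,180),q(275,265),q(92,205)]
print(np.mean(C,0),[c.round(0) for c in C])
d=q(105,161)-q(287,222);print(np.degrees(np.arctan2(-d[0],d[1])))
w=dict(np.load('w3.npz'))
print([onplane(w,*t,60).round(0) for t in((190,340),(213,348),(176,345))])
```

```text
[ 488.47367683 -326.92785622   60.        ] [array([ 521., -296.,   60.]), array([ 492., -370.,   60.]), array([ 456., -359.,   60.]), array([ 484., -283.,   60.])]
-20.480587193489846
[array([ 496., -288.,   60.]), array([ 527., -299.,   60.]), array([ 477., -296.,   60.])]
```

Request:
{"fn": "move_arm", "kwargs": {"series": "-1 -.85 -.4 0 0 0 0;-1 -.85 -.4 0 0 0 0;-1 -.85 -.4 0 0 0 0;-1 -.85 -.4 .2 0 0 0;-1 -.85 -.4 .4 0 0 0;-1 -.85 -.4 .5 0 0 0;-1 -.85 -.4 .5 0 0 0;-1 -.85 -.4 .5 0 0 0;-1 0 0 .3 0 0 7.7;-1 0 0 0 0 0 7.7;-1 0 0 0 0 0 7.7;-1 0 0 0 0 0 0;-1 0 0 0 0 0 0"}}

```text
clock: 11.62
eef_pos: [492.7, -322.5, 242.7]
tcp_rot: [-3.139, -0.009, 1.224]
contact_force: [-0.2, -0.7, -0.8]
opening: 1.002
```

Run:
```python
from h import *
s=r.sense();print(s['clock'],s['eef_pos'],s['tcp_rot'],s['contact_force'],s['opening'])
p,a=grab('wrist','w4.png');np.savez('w4.npz',**p)
```

```text
11.625 [ 492.71296185 -322.52449024  242.70490204] [-3.13896327 -0.00877033  1.22372959] [-0.24211701 -0.71642002 -0.80179148] 1.001891531098177
```

View pics/w4.png

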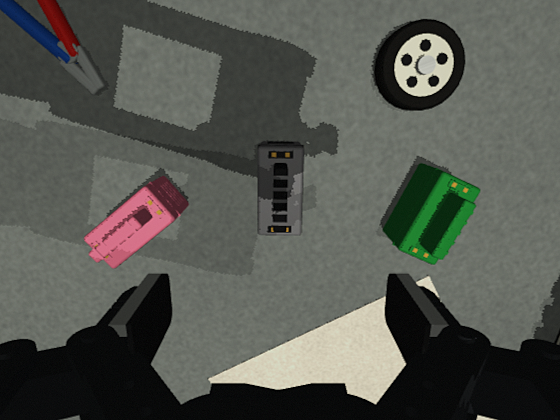

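The spare stands upright at (280,190), nearly aligned with the tool. Its terminals are near (280,155) and (278,229).

Run:
```python
from h import *
p=dict(np.load('w4.npz')); a=cv2.imread('pics/w4.png')[:,:,::-1].astype(int)
m=((a[...,0]-a[...,2]>45)&(a[...,0]>80)&(a[...,1]>50)).astype(np.uint8); k=np.zeros_like(m);k[140:240,255:306]=m[140:240,255:306]
n,l,st,ce=cv2.connectedComponentsWithStats(k)
pts=[]
for i in range(1,n):
    if st[i,4]>3: w=onplane(p,*ce[i],62); pts.append(w[:2]); print(ce[i].round(1),st[i,4],w.round(1))
t=np.array(sorted(pts,key=lambda x:-x[1]));A=t[:2].mean(0);B=t[2:].mean(0);d=A-B;c=(A+B)/2
yaw=np.arctan2(d[1],d[0]);print('centre',c,'tool yaw',yaw,np.hypot(*d))
s=r.sense();e=c-s['eef_pos'][:2];y=s['tcp_rot'][2];X=np.array([np.cos(y),np.sin(y)]);Y=np.array([np.sin(y),-np.cos(y)])
print('tx',e@X/40,'ty',e@Y/40,'az',-np.degrees(yaw-y))
```

```text
[273.5 154.5] 16 [ 499.2 -292.1   62. ]
[286.9 154.4] 19 [ 510.4 -296.1   62. ]
[271.7 229.4] 10 [ 473.7 -357.1   62. ]
[287.  229.5] 12 [ 487.2 -362.    62. ]
centre [ 492.63938079 -326.82518107] tool yaw 1.214507975053595 69.86116307666273
tx -0.10106540550959164 ty 0.03455893585093949 az 0.5050920765825931
```

Request:
{"fn": "move_arm", "kwargs": {"series": "-1 -.1 .03 .7 0 0 .5;-1 0 0 .8 0 0 0;-1 0 0 .8 0 0 0;-1 0 0 .7 0 0 0;-1 0 0 .5 0 0 0;-1 0 0 0 0 0 0;-1 0 0 0 0 0 0"}}

```text
clock: 12.55
eef_pos: [495.4, -325.4, 101.3]
tcp_rot: [3.139, -0.008, 1.229]
contact_force: [-0.7, 0.1, -0.8]
opening: 1.002
```

Request:
{"fn": "move_arm", "kwargs": {"series": "-1 -.05 -.05 .3 0 0 .8;-1 0 0 .3 0 0 0;-1 0 0 .2 0 0 0;-1 0 0 0 0 0 0;-1 0 0 0 0 0 0"}}

```text
clock: 13.18
eef_pos: [493.8, -327.1, 68.9]
tcp_rot: [3.137, -0.007, 1.214]
contact_force: [0.1, 0.3, -0.4]
opening: 1.004
```

Request:
{"fn": "move_arm", "kwargs": {"series": "-1 0 -.03 .1 0 0 0;-1 0 0 0 0 0 0;1 0 0 0 0 0 0;1 0 0 0 0 0 0;1 0 0 0 0 0 0;1 0 0 0 0 0 0;1 0 0 0 0 0 0;1 0 0 0 0 0 0;1 0 0 0 0 0 0;1 0 0 0 0 0 0", "grip_force": 70}}

```text
clock: 14.42
eef_pos: [493.1, -327.0, 65.5]
tcp_rot: [3.135, -0.007, 1.214]
contact_force: [-0.6, -0.3, 0.5]
opening: 0.127
```

Request:
{"fn": "move_arm", "kwargs": {"series": "1 0 0 -.2 0 0 0;1 0 0 -.4 0 0 0;1 0 0 -.7 0 0 0;1 0 0 -.7 0 0 0;1 0 0 -.7 0 0 0;1 0 0 -.7 0 0 0;1 0 0 -.7 0 0 0;1 0 0 -.6 0 0 0;1 0 0 0 0 0 0;1 0 0 0 0 0 -7.8;1 0 0 0 0 0 -7.8;1 0 0 0 0 0 -7.8;1 0 0 0 0 0 0"}}

```text
clock: 16.05
eef_pos: [486.5, -324.5, 260.9]
tcp_rot: [3.139, -0.008, 1.634]
contact_force: [-0.4, -0.0, -5.2]
opening: 0.124
```

Request:
{"fn": "move_arm", "kwargs": {"series": "1 .4 .2 0 0 0 .7;1 .7 .35 0 0 0 0;1 .7 .35 0 0 0 0;1 .7 .35 0 0 0 0;1 .7 .35 0 0 0 0;1 .7 .35 0 0 0 0;1 .7 .35 0 0 0 0;1 .7 .35 0 0 0 0;1 .7 .35 0 0 0 0;1 .5 .2 0 0 0 0;1 .2 0 0 0 0 0;1 0 0 0 0 0 0;1 0 0 0 0 0 0"}}

```text
clock: 17.68
eef_pos: [603.2, -43.7, 254.5]
tcp_rot: [-3.13, -0.011, 1.577]
contact_force: [0.4, 0.1, -4.9]
opening: 0.126
```

Request:
{"fn": "move_arm", "kwargs": {"series": "1 0 0 .2 -1 -.2 -2.5;1 0 0 .2 0 0 0;1 0 0 0 0 0 0;1 0 0 0 0 0 0"}}

```text
clock: 18.18
eef_pos: [602.6, -46.1, 238.3]
tcp_rot: [3.135, -0.007, 1.616]
contact_force: [-0.1, -0.2, -5.3]
opening: 0.131
```

Run:
```python
from h import *
s=r.sense();print(s['clock'],s['eef_pos'],s['tcp_rot'],s['contact_force'],s['opening'])
p,a=grab('wrist','w5.png');np.savez('w5.npz',**p)
```

```text
18.175 [602.57732232 -46.12722263 238.25459819] [ 3.13534734 -0.00724439  1.61572823] [-0.06445245 -0.19063899 -5.25198388] 0.13067714933857136
```

View pics/w5.png

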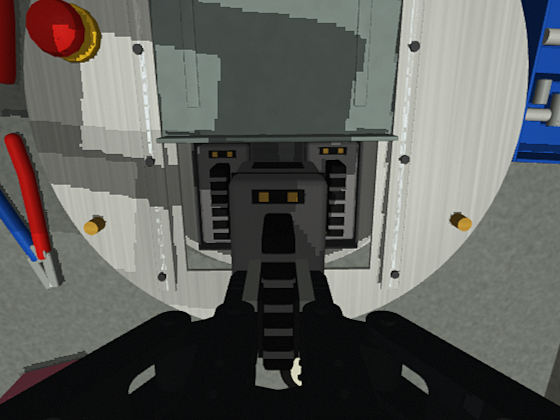

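The spare's terminals are at (263,197) and (291,197), and the neighbours' at (222,154) and (333,150). I'll measure them relative to each other.

```bash
cat > rel.py <<'E'
from h import *
import sys
def run(f,zs,boxes):
    p=dict(np.load(f+'.npz')); a=cv2.imread(f'pics/{f}.png')[:,:,::-1].astype(int)
    m=((a[...,0]-a[...,2]>40)&(a[...,0]>75)).astype(np.uint8)
    yaw=np.radians(2.9);R=np.array([[np.cos(yaw),-np.sin(yaw)],[np.sin(yaw),np.cos(yaw)]])
    for nme,z,(x0,y0,x1,y1) in zip(('spare','a','b'),(zs,88,88),boxes):
        k=np.zeros_like(m);k[y0:y1,x0:x1]=m[y0:y1,x0:x1]
        n,l,st,ce=cv2.connectedComponentsWithStats(k)
        P=[onplane(p,*ce[i],z)[:2] for i in range(1,n) if st[i,4]>5]
        P=np.array(P); print(nme,[(ce[i].round(1).tolist(),int(st[i,4])) for i in range(1,n)],((P-[602.19,-44.32])@R).round(1).tolist(), 'mean',((P.mean(0)-[602.19,-44.32])@R).round(2))
E
python3 - <<'E'
from rel import *
run('w5',234.8,((245,182,312,208),(203,146,240,162),(315,142,350,158)))
E
```

```text
spare [([263.5, 197.0], 72), ([292.2, 197.0], 83)] [[-5.6, 32.9], [6.3, 32.8]] mean [ 0.35 32.89]
a [([214.5, 154.0], 20), ([229.4, 153.9], 19)] [[-49.4, 33.1], [-37.4, 33.1]] mean [-43.4   33.09]
b [([325.0, 150.8], 23), ([340.0, 150.2], 23)] [[39.0, 35.1], [50.9, 35.5]] mean [44.95 35.28]
```

Request:
{"fn": "move_arm", "kwargs": {"series": "1 .03 .01 .3 0 0 -.3;1 0 0 .4 0 0 0;1 0 0 .4 0 0 0;1 0 0 .4 0 0 0;1 0 0 .3 0 0 0;1 0 0 0 0 0 0;1 0 0 0 0 0 0"}}

```text
clock: 19.1
eef_pos: [603.0, -44.1, 160.0]
tcp_rot: [3.137, -0.007, 1.621]
contact_force: [0.3, -0.4, -5.7]
opening: 0.126
```

Run:
```python
from rel import *
s=r.sense();print(s['clock'],s['eef_pos'],s['tcp_rot'],s['contact_force'],s['opening'])
p,a=grab('wrist','w6.png');np.savez('w6.npz',**p)
```

```text
19.1 [602.96987576 -44.06433182 160.00931042] [ 3.13722904 -0.00744202  1.6212326 ] [ 0.2554727  -0.36765749 -5.65308207] 0.12644910840415047
```

View pics/w6.png

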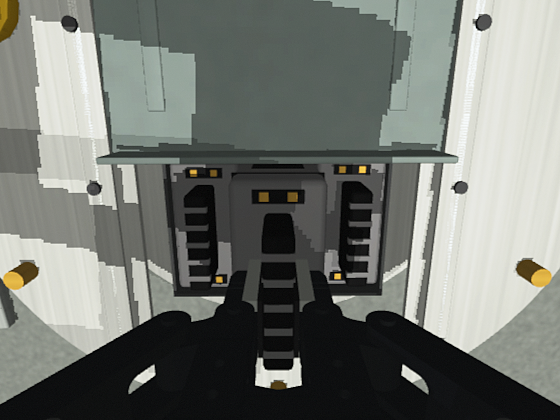

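The spare sits centred between its neighbours: its terminals are at (264,197) and (293,197), pack a's at (203,173) and pack b's at (351,170).

Run:
```python
from rel import *
run('w6',156.5,((245,182,312,208),(180,165,225,180),(330,162,375,177)))
```

```text
spare [([263.5, 196.7], 94), ([292.5, 196.9], 90)] [[-5.3, 35.1], [6.7, 35.0]] mean [ 0.71 35.02]
a [([193.0, 172.5], 54), ([213.0, 172.6], 43)] [[-49.5, 33.4], [-37.6, 33.3]] mean [-43.51  33.37]
b [([342.0, 169.0], 49), ([362.1, 169.0], 52)] [[39.0, 35.4], [51.0, 35.4]] mean [45.   35.43]
```

Request:
{"fn": "move_arm", "kwargs": {"series": "1 0 0 .15 0 0 0;1 0 0 .25 0 0 0;1 0 0 .25 0 0 0;1 0 0 .25 0 0 0;1 0 0 .25 0 0 0;1 0 0 .15 0 0 0;1 0 0 0 0 0 0"}}

```text
clock: 20.02
eef_pos: [603.5, -43.7, 104.8]
tcp_rot: [3.136, -0.007, 1.621]
contact_force: [0.4, 0.5, -5.1]
opening: 0.127
```

Nothing has touched. I'll shift back 0.5 mm in x and lower the last 13 mm in small steps.

Request:
{"fn": "move_arm", "kwargs": {"series": "1 0 -.01 .1 0 0 0;1 0 0 .08 0 0 0;1 0 0 .06 0 0 0;1 0 0 .05 0 0 0;1 0 0 0 0 0 0"}}

```text
clock: 20.65
eef_pos: [603.9, -43.7, 93.3]
tcp_rot: [3.135, -0.007, 1.621]
contact_force: [0.3, 0.4, -5.2]
opening: 0.126
```

Request:
{"fn": "move_arm", "kwargs": {"series": "1 0 -.02 .03 0 0 0;1 0 0 .02 0 0 0;1 0 0 0 0 0 0"}}

```text
clock: 21.02
eef_pos: [603.2, -43.7, 91.5]
tcp_rot: [3.134, -0.007, 1.621]
contact_force: [0.1, -0.0, -4.7]
opening: 0.125
```

Request:
{"fn": "move_arm", "kwargs": {"series": "1 0 0 .02 0 0 0;1 0 0 .02 0 0 0;1 0 0 0 0 0 0"}}

```text
clock: 21.4
eef_pos: [603.4, -43.7, 91.6]
tcp_rot: [3.134, -0.007, 1.621]
contact_force: [-0.8, 0.2, -4.6]
opening: 0.128
```

Request:
{"fn": "move_arm", "kwargs": {"series": "1 0 0 .05 0 0 0;1 0 0 0 0 0 0"}}

```text
clock: 21.65
eef_pos: [604.1, -43.7, 91.8]
tcp_rot: [3.132, -0.007, 1.621]
contact_force: [-0.4, -0.1, -4.9]
opening: 0.126
```

Request:
{"fn": "move_arm", "kwargs": {"series": "1 0 -.02 .1 0 0 0"}}

```text
clock: 21.78
eef_pos: [604.9, -43.7, 91.3]
tcp_rot: [3.129, -0.007, 1.621]
contact_force: [-17.0, 2.6, 61.7]
opening: 0.124
```

Run:
```python
from h import *
s=r.sense();print(s['eef_pos'],s['contact_force'],s['wrist_torque'],s['qvel'],s['qpos'])
```

```text
[604.93496494 -43.71077304  91.34627153] [-17.015154     2.60523775  61.66703641] [0.3850661  3.37991759 0.01820942] [ 0.0002806  -0.00420885  0.01048705  0.00105627 -0.02316499 -0.00262501] [-0.07928385  0.48087798  1.79132485  0.01094445  0.85817306 -0.13670781]
```

The pack is on the floor, at the expected TCP of 91.5, and that last step pressed on it. I'll relax the press.

Request:
{"fn": "move_arm", "kwargs": {"series": "1 0 0 0 0 0 0;1 0 0 0 0 0 0"}}

```text
clock: 22.02
eef_pos: [605.2, -43.7, 91.7]
tcp_rot: [3.128, -0.007, 1.621]
contact_force: [-0.0, 0.5, -4.8]
opening: 0.124
```

Request:
{"fn": "move_arm", "kwargs": {"series": "1 0 -.03 -.03 .4 0 0;1 0 -.02 0 0 0 0;1 0 0 0 0 0 0"}}

```text
clock: 22.4
eef_pos: [602.5, -43.8, 91.5]
tcp_rot: [3.138, -0.007, 1.621]
contact_force: [-1.4, 0.4, -1.4]
opening: 0.119
```

Most of the weight is now on the floor (1.4 N remaining). I'll release with a partial opening to stay clear of the neighbouring handles, then rise.

Request:
{"fn": "move_arm", "kwargs": {"series": ".45 0 .01 0 0 0 0;.45 0 0 0 0 0 0;.45 0 0 0 0 0 0;.45 0 0 0 0 0 0"}}

```text
clock: 22.9
eef_pos: [604.6, -43.9, 92.8]
tcp_rot: [3.134, -0.006, 1.621]
contact_force: [-0.7, -0.5, -0.2]
opening: 0.275
```

Request:
{"fn": "move_arm", "kwargs": {"series": ".45 0 -.02 -.2 0 0 0;.45 0 0 -.4 0 0 0;.45 0 0 -.6 0 0 0;.45 0 0 -.8 0 0 0;.45 0 0 -.8 0 0 0;.45 0 0 -.8 0 0 0;.45 0 0 -.8 0 0 0;-1 0 0 -.8 0 0 0;-1 0 0 -.8 0 0 0;-1 0 0 0 0 0 0;-1 0 0 0 0 0 0"}}

```text
clock: 24.28
eef_pos: [601.0, -45.6, 352.4]
tcp_rot: [3.125, -0.005, 1.621]
contact_force: [-0.4, 0.1, -0.3]
opening: 0.999
```

Run:
```python
from h import *
s=r.sense();print(s['clock'],s['eef_pos'],s['contact_force'])
p,a=grab('wrist','w7.png');np.savez('w7.npz',**p)
q,b=grab('side','side7.png')
c=cv2.resize(b[150:310,140:320],(472,420),interpolation=cv2.INTER_CUBIC)
cv2.imwrite('pics/f7.png',cv2.resize(np.hstack([a[:,90:410],c]),None,fx=1,fy=1)[:,:,::-1])
```

```text
24.275 [601.03504733 -45.64648763 352.41867333] [-0.43545473  0.0787612  -0.30859807]
```

View pics/f7.png

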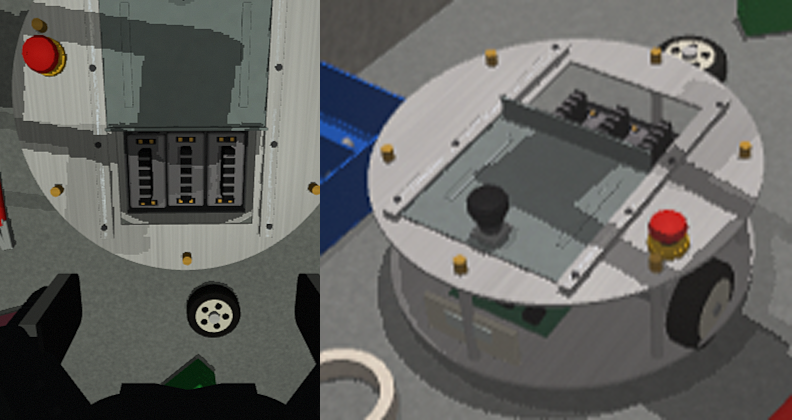

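The three packs stand side by side, at crop (145,170), (186,170) and (227,170). The hatch is open with its knob low at (487,205). A last numeric check before handing in.

Run:
```python
from rel import *
for y0,y1 in((130,150),(192,215)):
    run('w7',88,((258,y0,294,y1),(215,y0,256,y1),(297,y0,335,y1)))
q=cp('side');b=cv2.imread('pics/side7.png')[:,:,::-1].astype(int)
c=blob((b.max(2)<60).astype(np.uint8),(200,220,225,250))
print('knob top row/cx',cv2.boundingRect(c))
for z in(172,181):print(z,proj(q,[593.4,130.5,z]))
s0=r.sense();print(s0['clock']);r.sign_off()
```

```text
spare [([270.0, 139.0], 9), ([280.8, 138.9], 10)] [[-5.7, 35.4], [6.2, 35.5]] mean [ 0.28 35.45]Traceback (most recent call last):
  File "<stdin>", line 3, in <module>
  File "rel.py", line 11, in run
    P=np.array(P); print(nme,[(ce[i].round(1).tolist(),int(st[i,4])) for i in range(1,n)],((P-[602.19,-44.32])@R).round(1).tolist(), 'mean',((P.mean(0)-[602.19,-44.32])@R).round(2))
                                                                                            ~^~~~~~~~~~~~~~~~
ValueError: operands could not be broadcast together with shapes (0,) (2,)
```

```bash
sed -i 's/>40)&(a\[...,0\]>75)/>30)\&(a[...,0]>55)/; s/,4\]>5\]/,4]>2]/' rel.py
python3 - <<'E'
from rel import *
for y0,y1 in((130,150),(192,215)):
    try: run('w7',88,((258,y0,294,y1),(215,y0,256,y1),(297,y0,335,y1)))
    except Exception as e: print(e)
q=cp('side');b=cv2.imread('pics/side7.png')[:,:,::-1].astype(int)
c=blob((b.max(2)<60).astype(np.uint8),(190,210,225,250))
print('knob',cv2.boundingRect(c))
for z in(172,181):print(z,proj(q,[593.4,130.5,z]))
E
```

```text
spare [([269.6, 139.4], 15), ([280.5, 139.3], 14)] [[-6.1, 35.0], [5.9, 35.1]] mean [-0.1  35.03]
a [([230.0, 141.0], 9), ([241.0, 141.0], 9)] [[-49.6, 33.3], [-37.5, 33.3]] mean [-43.58  33.3 ]
b [([321.5, 138.8], 13), ([310.5, 139.0], 12)] [[51.1, 35.5], [38.9, 35.3]] mean [45.03 35.42]
spare [([270.1, 200.7], 16), ([280.6, 200.7], 14)] [[-6.0, -34.5], [6.2, -34.6]] mean [  0.09 -34.58]
a [([242.6, 202.4], 15), ([232.5, 203.5], 8)] [[-37.7, -36.4], [-49.3, -37.7]] mean [-43.5  -37.07]
b [([309.5, 200.5], 16), ([319.5, 201.0], 12)] [[39.5, -34.5], [51.1, -35.2]] mean [ 45.31 -34.83]
knob (196, 220, 16, 20)
172 (np.float64(203.2871471978487), np.float64(223.81388342317652))
181 (np.float64(202.84833378269659), np.float64(220.58505823060224))
```

```bash
python3 -c "
from h import *
print(r.sense()['clock']);r.sign_off()"
```

```text
24.375
the job is handed in; nothing more can be done
```

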